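# Tip up the bench magnifier and slide the carving block onto the mat

## Robot

A 6-joint arm with a two-finger parallel gripper is mounted at the origin on the work surface. World frame = base frame: x ahead of the robot, y to its left, z up, the work surface at z = 0. Lengths are in m, angles in degrees, forces in N, time in s.
With the tool pointing down it reaches from about 0.4 to 0.825 m from the base axis. Payload 7 kg.
Tool frame: the origin (TCP) lies on the centre line of the jaws, within the pads' length; the fingertips stand 11 mm ahead of it and the grasp point (between the pads) lies 8 mm behind it; z points along the fingers, y is the direction in which the jaws open and shut (so a half turn about z gives the same grasp; the last joint's range is limited). The gripper opens to 88 mm and grips with 3 to 60 N. Pads are 19 mm wide; open, the fingers measure 130 mm over their backs; the gripper's body (78 mm by 193 mm) begins 47 mm behind the grasp point.
Start: joints at [-47.664, 20.546, 0.682, 0, -70.136, -16.507], TCP at [0.294, -0.608, 0.238] pointing down, gripper open.
Joint ranges: [-176.03, 176.03], [-82.01, 121.73], [-58.28, 71.71], [-173.87, 95.51], [-174.79, -0.11], [-173.66, 173.66]. Speed limits (degrees/s): [136.94, 136.94, 172.46, 180, 180, 180].

## Interface

Orientations are given as [roll, pitch, yaw] about the fixed x, y, z axes, in that order (R = Rz(yaw) Ry(pitch) Rx(roll)).
In Python, from plant import ctrl, cams, order gives the robot as it stands.
- The arm moves only by the tool jog_arm, never from a script. Its argument "motion" is a list of rows, each an object with "offset": the shift along the tool's x, y, z in mm, a list of three; "roll": the turn about the tool's z in rad; "hand": the finger opening in mm, from 0 to 87.6. A call has 1 to 20 rows; each row is the pose to reach, as a shift and turn from the pose commanded when the call began, along the tool's axes at that moment; what a row does not reach only later rows make up. A row lasts 1/12 s, in which the tool goes at most 41.7 mm and 7.16 degrees, less where a joint would pass 70% of its speed; a pose out of reach is approached as far as the arm can. A call with a gripper value outside its range is refused whole. The fingers move at their own pace and stop on an object; the grip force is fixed at half the most. Time passes only in rows, so rows that repeat a pose let the fingers close. It gives the time, the measured TCP pose, the force and the opening at its end, in the units of the state.
- ctrl.get_obs(): the state, without advancing time (a new reading comes with each control period).
- cams.snapshot(name): name is "scene" or "top" or "wrist"; returns a dict with "img" (400x640x3 uint8, red, green, blue), "K" (3x3 intrinsics, pixels), "cam_to_world" (4x4, takes a point from camera to world coordinates); the wrist camera has in their place "T_tool_cam" (4x4, takes a point from camera to tool coordinates, whose origin is the TCP and whose axes are the flange's). Camera axes: x right, y down, z forward; pixel columns grow to the right and rows downward; lengths in m; the calibration is good to about 2 mm. The wrist camera is an equidistant fisheye: a pixel r from the principal point sees the ray r / f radians off the axis. A picture is of the moment at which its call begins: read the wrist's pose just before it. There is no depth.
- order.close_job(): hands the job in, once; it reports no verdict.
The state is a dict: "clock": time; "joint_pos": joint angles; "qvel": joint speeds; "tau": joint torques, N m; "tool_pos": TCP position; "orientation": TCP orientation; "force": force on the tool from outside, world axes, zero at the start; "moment": the same for the moment, N m; "opening": finger opening in m.
Only numpy, scipy, OpenCV 4.12 (cv2) and the standard library are available. Lean on these libraries where they do the work, as an engineer would, in place of code of your own. Each camera call takes 0.05 s, during which the arm holds its last target. There are 200 camera calls.

## Task

The checking is finished: push the counterweighted magnifier arm up with the fingers until it tips past its balance point and stays raised by itself, then push the round carving block that stood under the lens across the table until its whole foot is on the green cutting mat. Only push: do not pick up or tip over the block, and leave the other things on the table where they are.

Things in the scene. Friction and masses are not known exactly. Their poses are not given: they have to be found in the camera images.
- stand: Magnifier stand, fixed to the table: dark base plate 110 x 100 x 12 mm, grey two-cheek post 46 x 34 mm in plan, 164 mm tall. Origin: on the table under the middle of the post. The arm runs from the post along the stand's -y axis; the stand's x axis is level, across the arm, roughly away from the robot. The bar can be reached from below from the robot's side (-x).
- pivot (a point): Centre of the hinge between the cheeks, 150 mm above the table. Fixed to the stand, same axes as the stand. The hinge axis is the x axis.
- bar_point (a point): Point on the centre line of the magnifier's straight round aluminium bar (14 mm thick), 100 mm from the hinge. The bar runs from the hinge to the rim of the lens (253 mm from the hinge), with free space under it. Moves with the arm; its -y axis points along the bar to the lens.
- lens (a point): Centre of the round horizontal lens, 300 mm from the hinge, in a white rim 96 mm across and 14 mm thick. Moves with the arm.
- magnifier (a joint): Arm angle, rad: 0 = lowered, bar level; grows as the lens end rises in the vertical plane of the bar; upper stop 1.75, just past upright. A steel roll on a cranked tail behind the hinge is the counterweight. Let go below about 0.65 rad it falls back; beyond, it swings on by itself to the upper stop and stays. Pushing up at bar_point takes 1.7 to 3 N at first, less further up.
- block: Carving block, loose, about 0.16 kg: turned pale wood disc 64 mm in diameter and 26 mm high with a central peg 16 mm thick up to 52 mm above the table that carries a small blue wax ring (24 mm across). Stands on the table under the lens. Origin: centre of its underside.
- block_center (a point): Centre of the carving block's wooden disc, 13 mm above its underside.
- mat: Thin green cutting mat with a light grid, 220 mm along its x axis by 200 mm along its y axis, fixed, practically flush with the table (about 1 mm, things slide onto it without a step). Origin: its centre. It lies on the side of the lens away from the stand.
- brush_pot: White round pot 76 mm across and 95 mm tall with brushes standing in it up to 205 mm. Origin: centre of its underside. Leave alone.
- wax_block: Blue wax block 45 x 32 x 20 mm. Origin: centre of its underside. Leave alone.
- wax_tube: Short pale green wax tube 28 mm across, 22 mm high, standing. Origin: centre of its underside. Leave alone.
- file: Hand tool with red handle, 180 mm long, lying. Leave alone.
- glue_jar: Small jar 44 mm across, 50 mm tall. Origin: centre of its underside. Leave alone.
- powder_tin: Round tin 66 mm across, 60 mm tall. Origin: centre of its underside. Leave alone.
- phone: Black slab 150 x 72 x 9 mm, lying. Origin: centre of its underside. Leave alone.
- marker: Pink marker pen 130 mm long, lying along its x axis. Leave alone.
Things that resemble listed ones, but are neither listed nor needed, are in the scene too. Of the things that look like the block, take the one that is nearest to the robot's base at the start.

How it is judged (in metres and radians):
On the way, in this order (a step that is already met when the one before it is completed fails the run):
1. the magnifier arm stays raised by itself at its upper stop, not touched (value of joint magnifier above 1.6 rad and velocity of joint magnifier between -0.1 and 0.1 rad/s and contact force between each of the arm, the fingers and magnifier below 0.3 N), for 0.2 s.
2. the carving block stands with its whole foot on the mat (x of block_center in the frame of mat between -0.078 and 0.078 m and y of block_center in the frame of mat between -0.068 and 0.068 m and height (world z) of block_center below 0.018 m and angle between block_center's own z axis and vertical below 0.1 rad and linear speed of block below 0.02 m/s), for 0.2 s.
At the end, for the whole second after the job is handed in: The magnifier arm rests at its upper stop (joint above 1.6 rad, still, untouched) and the carving block stands upright, at rest on the table surface, its centre within 78 mm (mat x) and 68 mm (mat y) of the mat's centre, so that its whole foot is on the mat (all of step 1 and all of step 2).
It fails at once if the carving block is lifted off the table (more than 12 mm) (height (world z) of block_center above 0.025 m).
It fails at once if the carving block is tipped (angle between block_center's own z axis and vertical above 0.4 rad).
It fails at once if another thing on the table is shifted by more than 20 mm (distance of any of brush_pot, wax_block, wax_tube, file, glue_jar, powder_tin, phone, marker from where it was at the start of the episode above 0.02 m).
It also fails if it takes over 56 s, if anything falls off the work surface, if the arm or the gripper's body presses on something with over 40 N, if the wrist force passes 120 N, or if a joint passes its speed limit or range.

## Working session

There is one attempt and no reset: what is moved stays moved. The work goes in short steps, Python scripts to look and compute and a tool call to move; the robot and the scene stay as the last step left them, time stands still between calls to the robot, and variables do not carry over. Pictures are saved under pics/ and viewed, about 8 in all and at most 12, crops included, and the job is handed in when it is done.

Besides the shell and the picture viewer there is one more tool, called after "Emit:" by a JSON object that holds its "api" and its "payload". jog_arm: Moves the arm, as the interface text tells. Its arguments: {"type":"object","properties":{"motion":{"type":"array"}},"required":["motion"]}

```bash
mkdir -p pics; cat > h.py <<'E'
import numpy as np, cv2
from plant import ctrl, cams, order
def snap(n,f):
    s=cams.snapshot(n); cv2.imwrite(f'pics/{f}.png',s['img'][:,:,::-1]); np.savez(f'{n}.npz',**{k:v for k,v in s.items()}); return s
def ray(n,u,v,z):
    s=np.load(f'{n}.npz'); d=s['cam_to_world'][:3,:3]@np.linalg.solve(s['K'],[u,v,1.]); o=s['cam_to_world'][:3,3]
    return o+d*(z-o[2])/d[2]
def proj(n,p):
    s=np.load(f'{n}.npz'); T=np.linalg.inv(s['cam_to_world']); q=s['K']@(T[:3,:3]@np.array(p)+T[:3,3]); return q[:2]/q[2]
E
python3 - <<'E'
from h import *
snap('top','top0'); snap('scene','scene0'); print(ctrl.get_obs())
for n in('top','scene'): print(np.load(n+'.npz')['cam_to_world'],np.load(n+'.npz')['K'])
E
```

```text
{'clock': 0.1, 'joint_pos': array([-4.76620115e+01,  2.05877844e+01,  6.37435191e-01, -1.66735504e-02,
       -7.01359055e+01, -1.65056824e+01]), 'qvel': array([ 0.0733085 , -0.15248173,  0.07123076,  0.06854994,  0.03017885,
       -0.00647109]), 'tau': array([-1.24104936e-03, -5.84162879e+01,  2.93751222e+01,  7.01551706e+00,
        1.01434972e-02, -5.65454934e-05]), 'tool_pos': array([ 0.29388992, -0.60718158,  0.23670253]), 'orientation': array([ 1.79912846e+02, -9.47897865e-03, -1.54173364e+02]), 'force': array([-0.12420772, -0.00281819, -0.32340925]), 'moment': array([-0.01925737, -0.02836454,  0.00461363]), 'opening': 0.08799461151411027}
[[ 1.52568726e-02 -9.90500058e-01  1.36663317e-01  4.15075158e-01]
 [-9.99878477e-01 -1.55514436e-02 -1.08798151e-03 -5.98272553e-02]
 [ 3.20295761e-03 -1.36630110e-01 -9.90616956e-01  1.49525787e+00]
 [ 0.00000000e+00  0.00000000e+00  0.00000000e+00  1.00000000e+00]] [[419.44331832   0.         320.75711431]
 [  0.         419.44331832 196.61494053]
 [  0.           0.           1.        ]]
[[ 0.67692363  0.58375906 -0.44832997  1.10427565]
 [ 0.73604634 -0.53421736  0.41574944 -0.54505773]
 [ 0.00319186 -0.61142225 -0.79129807  1.01275462]
 [ 0.          0.          0.          1.        ]] [[403.60361489   0.         323.79649336]
 [  0.         403.60361489 193.60148714]
 [  0.           0.           1.        ]]
```

View pics/top0.png

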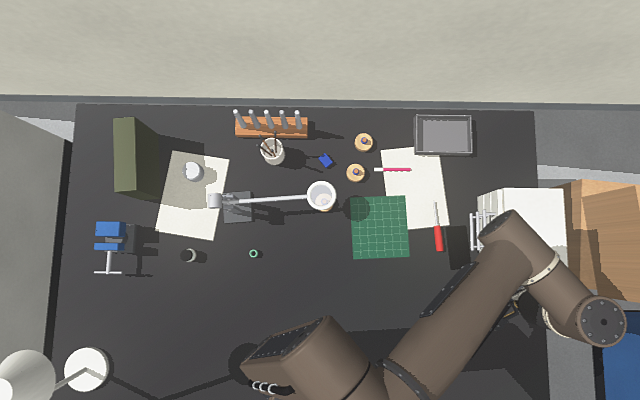

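View pics/scene0.png

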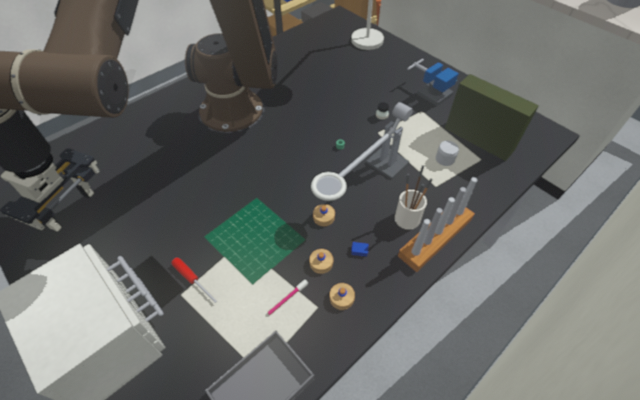

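The candidates for the block are three pale discs. In the scene image they are at (324,214), (321,261) and (342,296); in the top image, under the lens at (322,200), and at (356,173) and (364,142). The one under the lens is nearest to the base, so I choose it. I'll check it in a close crop.

```bash
python3 - <<'E'
from h import *
t=cv2.imread('pics/top0.png')[130:270,200:420]; s=cv2.imread('pics/scene0.png')[90:290,200:430]
cv2.imwrite('pics/c_top.png',cv2.resize(t,None,fx=3.6,fy=3.6,interpolation=cv2.INTER_CUBIC))
cv2.imwrite('pics/c_scene.png',cv2.resize(s,None,fx=3,fy=3,interpolation=cv2.INTER_CUBIC))
E
```

```text
(no output)
```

View pics/c_top.png

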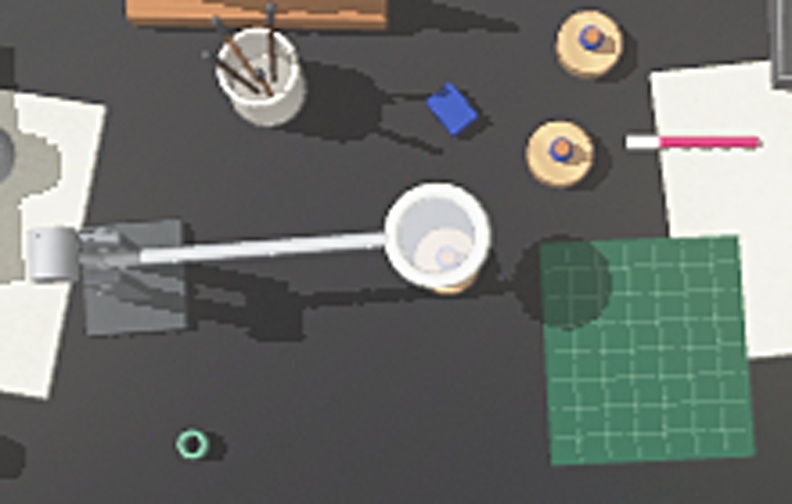

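View pics/c_scene.png

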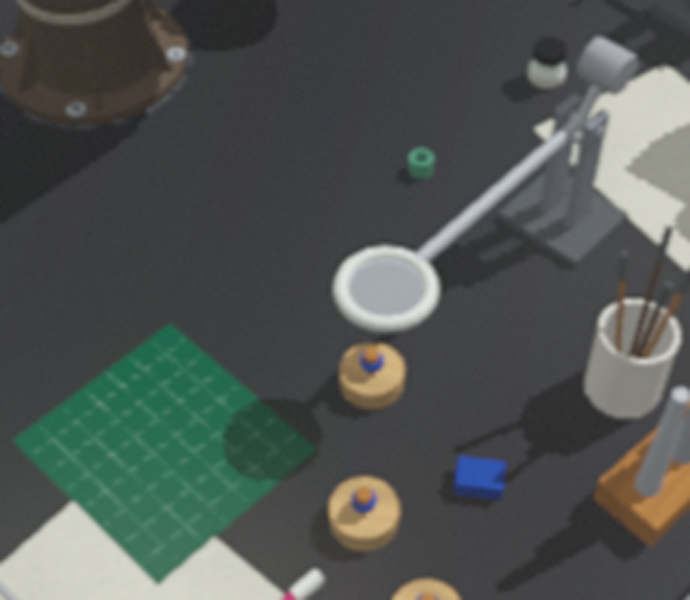

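```bash
python3 - <<'E'
from h import *
np.set_printoptions(precision=4,suppress=True)
T=lambda u,v,z: ray('top',200+u/3.6,130+v/3.6,z)
S=lambda u,v,z: ray('scene',200+u/3,90+v/3,z)
print('block T',T(445,258,.026),'S',S(373,369,.026))
print('lens T',T(438,237,.157),'S',S(387,285,.157))
a,b=T(142,256,.15),T(385,238,.15);print('bar',a,b,np.degrees(np.arctan2(*(b-a)[1::-1])))
L=T(438,237,.15);d=(L-a)/np.linalg.norm(L-a);print('pivot',L-.3*d,'bp',L-.2*d,'dir',d)
print('S pivot',S(583,132,.15))
M=[T(*p,.001) for p in((541,243),(739,236),(755,455),(551,465))];print('mat',np.array(M),np.mean(M,0))
M2=[S(*p,.001) for p in((170,324),(316,445),(159,582),(13,440))];print('mat',np.array(M2),np.mean(M2,0))
print('tube',T(192,444,.022),'wax',T(452,108,.02),'disc2',T(559,153,.026),'marker',T(630,142,.01),'pot',T(260,60,.095))
print('file',ray('top',438,240,.01),'jar',ray('top',190,256,.05))
E
```

```text
block T [ 0.5999 -0.0718  0.026 ] S [ 0.6    -0.0749  0.026 ]
lens T [ 0.6023 -0.0642  0.157 ] S [ 0.6072 -0.0649  0.157 ]
bar [0.5819 0.2011 0.15  ] [ 0.6016 -0.0166  0.15  ] -84.82149025001733
pivot [0.5792 0.2348 0.15  ] bp [0.5872 0.1351 0.15  ] dir [ 0.0803 -0.9968  0.    ]
S pivot [0.5916 0.2226 0.15  ]
mat [[ 0.6197 -0.1677  0.001 ]
 [ 0.6298 -0.3656  0.001 ]
 [ 0.4132 -0.3787  0.001 ]
 [ 0.4005 -0.1787  0.001 ]] [ 0.5158 -0.2727  0.001 ]
mat [[ 0.4016 -0.1808  0.001 ]
 [ 0.6161 -0.1649  0.001 ]
 [ 0.629  -0.3632  0.001 ]
 [ 0.4124 -0.3788  0.001 ]] [ 0.5148 -0.2719  0.001 ]
tube [0.4155 0.1701 0.022 ] wax [ 0.7517 -0.0767  0.02  ] disc2 [ 0.7065 -0.1832  0.026 ] marker [ 0.722  -0.2557  0.01  ] pot [0.7783 0.1075 0.095 ]
file [ 0.472  -0.4773  0.01  ] jar [0.4032 0.3811 0.05  ]
```

The tool can only be jogged pointing down, so the fingers can't get under the bar. They can push the arm up from the other side of the hinge, by pressing the counterweight down. I'll triangulate the roll.

```bash
python3 - <<'E'
from h import *
np.set_printoptions(precision=4,suppress=True)
def R(n,u,v):
    s=np.load(f'{n}.npz'); d=s['cam_to_world'][:3,:3]@np.linalg.solve(s['K'],[u,v,1.]); return s['cam_to_world'][:3,3],d/np.linalg.norm(d)
def tri(p,q):
    A=0;b=0
    for o,d in(R('top',200+p[0]/3.6,130+p[1]/3.6),R('scene',200+q[0]/3,90+q[1]/3)):
        P=np.eye(3)-np.outer(d,d);A=A+P;b=b+P@o
    x=np.linalg.solve(A,b);return x,[proj('top',x)-(200+p[0]/3.6,130+p[1]/3.6),proj('scene',x)-(200+q[0]/3,90+q[1]/3)]
print('roll',tri((52,253),(607,63)));print('lens',tri((438,237),(387,286)))
o=ctrl.get_obs();print(o['tool_pos'],o['orientation'])
w=snap('wrist','w0');print(w.keys(),w['T_tool_cam'])
E
```

```text
roll (array([0.5756, 0.2671, 0.2051]), [array([0.2717, 0.2644]), array([ 0.3881, -0.0712])])
lens (array([ 0.6039, -0.0633,  0.1509]), [array([-0.2789, -0.2274]), array([-0.4221,  0.0475])])
[ 0.2939 -0.6072  0.2367] [ 179.9128   -0.0095 -154.1734]
dict_keys(['img', 'K', 'T_tool_cam']) [[ 0.0006 -0.9698 -0.2438  0.0655]
 [ 1.      0.0007 -0.0003 -0.0001]
 [ 0.0005 -0.2438  0.9698 -0.1472]
 [ 0.      0.      0.      1.    ]]
```

```bash
python3 - <<'E'
from h import *
t=cv2.imread('pics/top0.png')[175:225,195:255]; s=cv2.imread('pics/scene0.png')[95:185,360:430]
f=lambda a,k:cv2.resize(a,None,fx=k,fy=k,interpolation=cv2.INTER_CUBIC)
a=f(t,6);b=f(s,6);H=np.zeros((540,800,3),'uint8');H[:300,:360]=a;H[:540,370:790]=b;cv2.imwrite('pics/roll.png',H)
E
```

```text
(no output)
```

View pics/roll.png

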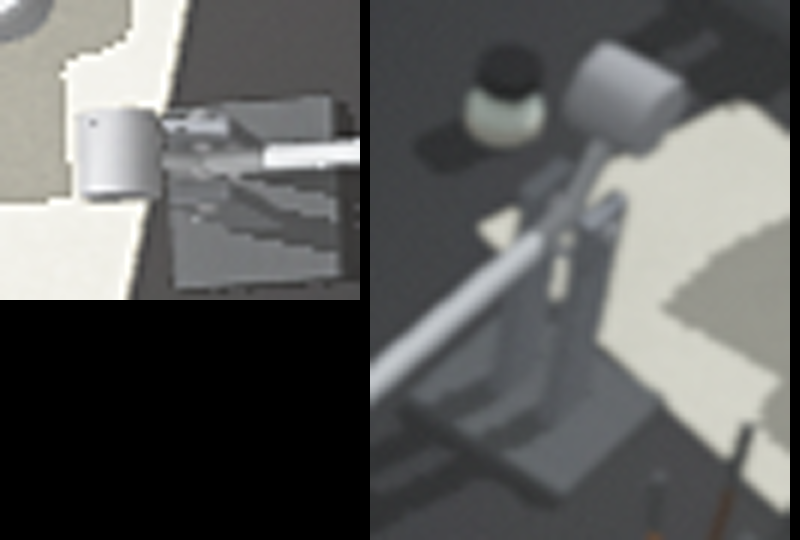

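The crop shows the counterweight as a roll with its axis along x. It is about 40 mm thick and 45 mm long, centred at about (0.576, 0.267, 0.205), above and behind the hinge at y≈0.235. Pushing its front/top face towards +y and down raises the lens. I'm moving there with closed fingers.

Emit:
{"api": "jog_arm", "payload": {"motion": [{"offset":[0,0,-40],"roll":0,"hand":0},{"offset":[-40,40,-70],"roll":-0.12,"hand":0},{"offset":[-600,610,-70],"roll":-1.12,"hand":0},{"offset":[-600,610,-70],"roll":-1.12,"hand":0},{"offset":[-600,610,-70],"roll":-1.12,"hand":0},{"offset":[-600,610,-70],"roll":-1.12,"hand":0},{"offset":[-600,610,-70],"roll":-1.12,"hand":0},{"offset":[-600,610,-70],"roll":-1.12,"hand":0},{"offset":[-600,610,-70],"roll":-1.12,"hand":0},{"offset":[-600,610,-70],"roll":-1.12,"hand":0},{"offset":[-600,610,-70],"roll":-1.12,"hand":0},{"offset":[-600,610,-70],"roll":-1.12,"hand":0},{"offset":[-600,610,-70],"roll":-1.12,"hand":0},{"offset":[-600,610,-70],"roll":-1.12,"hand":0},{"offset":[-600,610,-70],"roll":-1.12,"hand":0},{"offset":[-600,610,-70],"roll":-1.12,"hand":0},{"offset":[-600,610,-70],"roll":-1.12,"hand":0},{"offset":[-600,610,-70],"roll":-1.12,"hand":0},{"offset":[-600,610,-70],"roll":-1.12,"hand":0},{"offset":[-600,610,-70],"roll":-1.12,"hand":0}]}}

```text
clock: 1.82
tool_pos: [0.5463, 0.1398, 0.3068]
orientation: [-180.0, 0.0, -90.0]
force: [1.3, -0.1, -0.1]
opening: 0.0005
```

Emit:
{"api": "jog_arm", "payload": {"motion": [{"offset":[-35,-15,30],"roll":0,"hand":0},{"offset":[-70,-30,55],"roll":0,"hand":0},{"offset":[-75,-30,85],"roll":0,"hand":0},{"offset":[-75,-30,95],"roll":0,"hand":0},{"offset":[-75,-30,95],"roll":0,"hand":0},{"offset":[-75,-30,95],"roll":0,"hand":0}]}}

```text
clock: 2.32
tool_pos: [0.5762, 0.2121, 0.2117]
orientation: [180.0, -0.1, -90.0]
force: [0.7, -0.3, 0.8]
opening: 0.0006
```

```bash
python3 - <<'E'
from h import *
o=ctrl.get_obs();print(o['tool_pos'],o['force'])
w=snap('wrist','w1');s=snap('scene','s1')
H=np.zeros((600,640,3),'uint8');H[:400]=w['img'];c=cv2.resize(s['img'][60:200,330:480],None,fx=2,fy=2);H[400:600,:300]=c[40:240]
t=snap('top','t1')['img'][160:240,180:300];H[400:600,310:610]=cv2.resize(t,(300,200))
cv2.imwrite('pics/v1.png',H[:,:,::-1])
E
```

```text
[0.57622175 0.21213779 0.21172577] [ 0.66368556 -0.27400113  0.78468109]
```

View pics/v1.png

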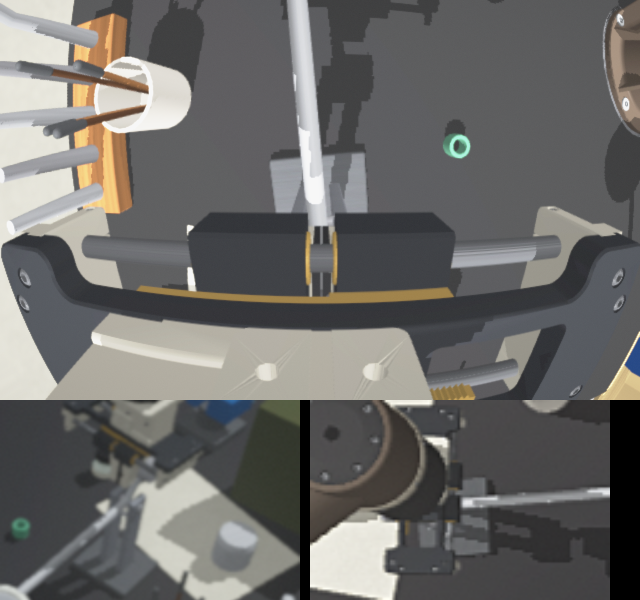

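The wrist view shows the closed fingertips just in front of the roll, above the hinge and clear of the post. Next I push towards +y and slightly down.

Emit:
{"api": "jog_arm", "payload": {"motion": [{"offset":[-10,0,0],"roll":0,"hand":0},{"offset":[-18,0,0],"roll":0,"hand":0},{"offset":[-24,0,0],"roll":0,"hand":0},{"offset":[-30,0,2],"roll":0,"hand":0},{"offset":[-36,0,4],"roll":0,"hand":0},{"offset":[-40,0,6],"roll":0,"hand":0},{"offset":[-40,0,6],"roll":0,"hand":0}]}}

```text
clock: 3.05
tool_pos: [0.5761, 0.2535, 0.2055]
orientation: [180.0, 0.0, -90.0]
force: [0.1, 0.6, 0.2]
opening: 0.0006
```

```bash
python3 - <<'E'
from h import *
a=cv2.imread('pics/scene0.png')[90:290,200:430]
b=snap('scene','s2')['img'][90:290,200:430,::-1]
cv2.imwrite('pics/v2.png',np.hstack([cv2.resize(b,None,fx=3,fy=3)]))
E
```

```text
(no output)
```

View pics/v2.png

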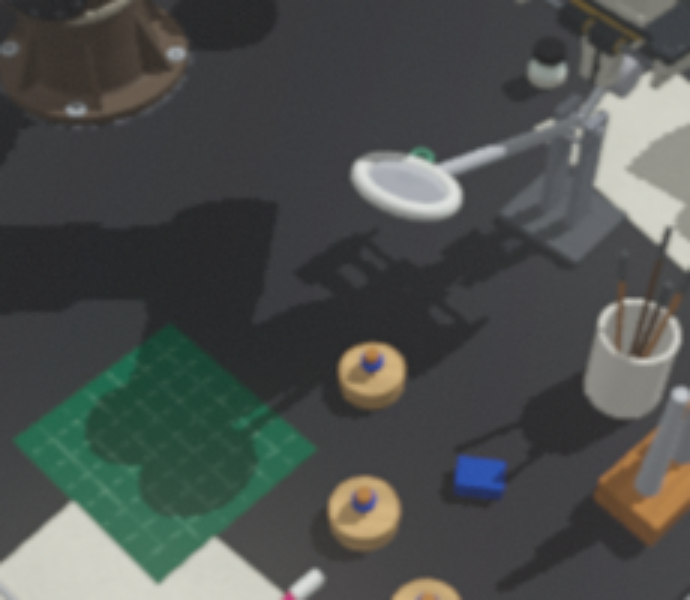

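The arm is rising: the lens has moved from crop (387,285) to (406,185), roughly 0.4 rad. I keep pushing.

Emit:
{"api": "jog_arm", "payload": {"motion": [{"offset":[-6,0,3],"roll":0,"hand":0},{"offset":[-12,0,6],"roll":0,"hand":0},{"offset":[-18,0,10],"roll":0,"hand":0},{"offset":[-24,0,14],"roll":0,"hand":0},{"offset":[-29,0,17],"roll":0,"hand":0},{"offset":[-29,0,17],"roll":0,"hand":0}]}}

```text
clock: 3.6
tool_pos: [0.5764, 0.2829, 0.188]
orientation: [180.0, 0.0, -90.0]
force: [0.8, -0.1, -0.4]
opening: 0.0004
```

```bash
python3 - <<'E'
from h import *
b=snap('scene','s3')['img'][50:250,200:430,::-1]
cv2.imwrite('pics/v3.png',cv2.resize(b,None,fx=3,fy=3))
E
```

```text
(no output)
```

View pics/v3.png

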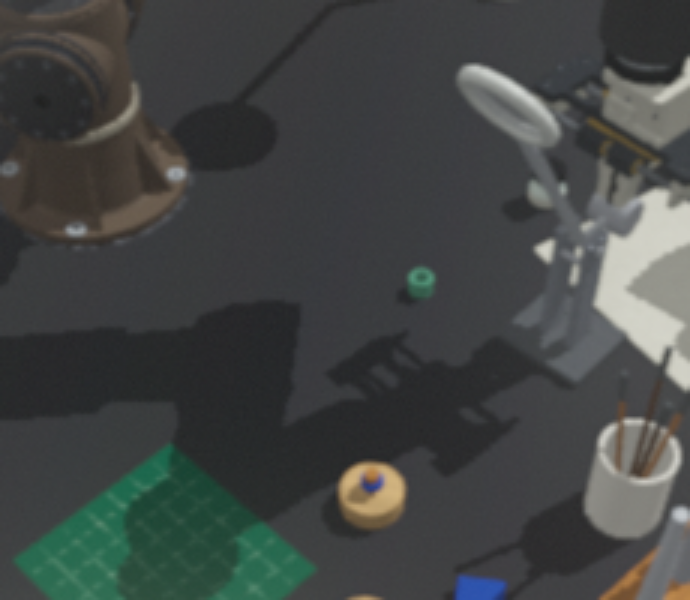

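The arm is well past balance and swinging up. I retreat towards +y and up.

Emit:
{"api": "jog_arm", "payload": {"motion": [{"offset":[-33,0,-24],"roll":0,"hand":0},{"offset":[-70,0,-40],"roll":0,"hand":0},{"offset":[-110,0,-50],"roll":0,"hand":0},{"offset":[-140,0,-70],"roll":0,"hand":0},{"offset":[-140,0,-70],"roll":0,"hand":0},{"offset":[-140,0,-70],"roll":0,"hand":0},{"offset":[-140,0,-70],"roll":0,"hand":0},{"offset":[-140,0,-70],"roll":0,"hand":0},{"offset":[-140,0,-70],"roll":0,"hand":0},{"offset":[-140,0,-70],"roll":0,"hand":0}]}}

```text
clock: 4.48
tool_pos: [0.5764, 0.4206, 0.2586]
orientation: [180.0, -0.0, -90.1]
force: [-0.8, 0.2, 0.1]
opening: 0.0001
```

```bash
python3 - <<'E'
from h import *
b=snap('scene','s4')['img'][20:220,200:430,::-1];t=snap('top','t4')['img'][100:300,60:420,::-1]
cv2.imwrite('pics/v4.png',np.vstack([cv2.resize(b,(690,600))[:380,:], cv2.resize(t,(396,220))[:, :].copy() if 0 else cv2.copyMakeBorder(cv2.resize(t,(396,220)),0,0,0,294,0)]))
print(ctrl.get_obs()['force'])
E
```

```text
[ 0.30767941 -0.30710907  1.07445207]
```

View pics/v4.png

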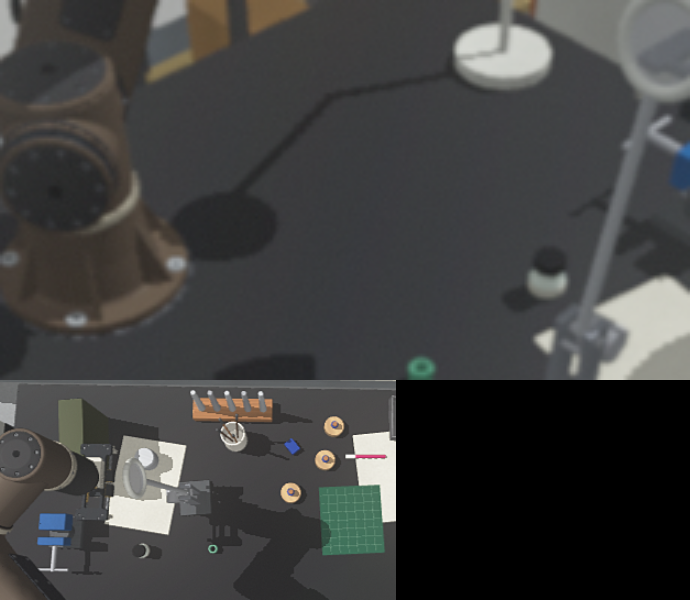

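The lens arm stands raised at its stop, in the scene crop from hinge (590,330) to lens (665,45). The block is undisturbed at (290,492) in the top inset. I go round on the base side to a point behind the block, fingers 40 mm apart to cradle it.

Emit:
{"api": "jog_arm", "payload": {"motion": [{"offset":[12,38,0],"roll":0,"hand":40},{"offset":[24,77,0],"roll":0,"hand":40},{"offset":[36,116,0],"roll":0,"hand":40},{"offset":[48,155,0],"roll":0,"hand":40},{"offset":[60,190,0],"roll":0,"hand":40},{"offset":[90,190,0],"roll":0,"hand":40},{"offset":[130,184,0],"roll":0,"hand":40},{"offset":[170,175,0],"roll":0,"hand":40},{"offset":[210,165,0],"roll":0,"hand":40},{"offset":[250,155,0],"roll":0,"hand":40},{"offset":[290,145,0],"roll":0,"hand":40},{"offset":[320,120,0],"roll":0.1,"hand":40},{"offset":[345,90,0],"roll":0.2,"hand":40},{"offset":[370,60,0],"roll":0.3,"hand":40},{"offset":[395,30,0],"roll":0.4,"hand":40},{"offset":[415,0,0],"roll":0.4,"hand":40},{"offset":[430,-30,0],"roll":0.4,"hand":40},{"offset":[438,-48,0],"roll":0.4,"hand":40},{"offset":[438,-48,0],"roll":0.4,"hand":40},{"offset":[438,-48,0],"roll":0.4,"hand":40}]}}

```text
clock: 6.25
tool_pos: [0.6246, -0.0174, 0.2576]
orientation: [179.9, -0.1, -113.0]
force: [-1.4, 0.1, 0.4]
opening: 0.0397
```

```bash
python3 - <<'E'
from h import *
o=ctrl.get_obs();print(o['tool_pos'],o['orientation'],o['opening'],o['force'])
w=snap('wrist','w5');s=snap('scene','s5')['img'][110:290,200:430]
H=np.zeros((600,640,3),'uint8');H[:400]=w['img'];H[400:,:256]=cv2.resize(s,(256,200));cv2.imwrite('pics/v5.png',H[:,:,::-1])
E
```

```text
[ 0.62460328 -0.01744599  0.25762027] [ 1.79924025e+02 -5.41350545e-02 -1.13041136e+02] 0.039747761347958266 [-1.36649957  0.1007231   0.36976411]
```

View pics/v5.png

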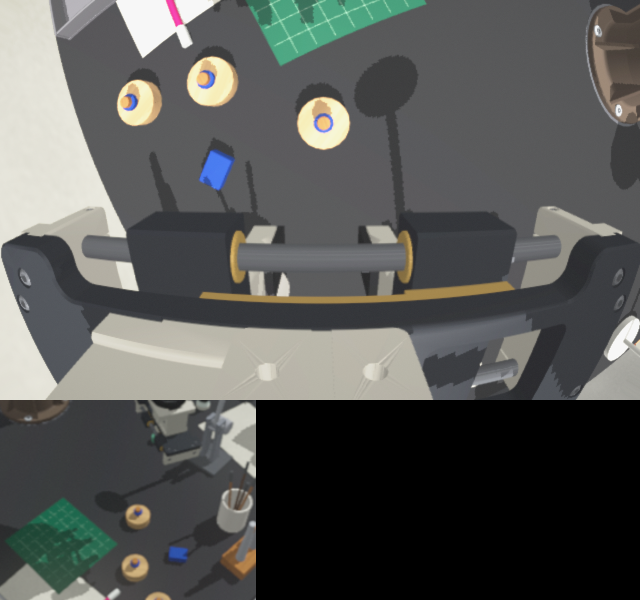

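The wrist view shows the block at (323,122), centred ahead of the open fingers, with the two lookalikes off to the left. I lower behind it.

Emit:
{"api": "jog_arm", "payload": {"motion": [{"offset":[0,0,40],"roll":0,"hand":40},{"offset":[0,0,80],"roll":0,"hand":40},{"offset":[0,0,120],"roll":0,"hand":40},{"offset":[0,0,160],"roll":0,"hand":40},{"offset":[0,0,195],"roll":0,"hand":40},{"offset":[0,0,220],"roll":0,"hand":40},{"offset":[0,0,234],"roll":0,"hand":40},{"offset":[0,0,238],"roll":0,"hand":40},{"offset":[0,0,238],"roll":0,"hand":40},{"offset":[0,0,238],"roll":0,"hand":40}]}}

```text
clock: 7.18
tool_pos: [0.6248, -0.0158, 0.0221]
orientation: [-179.9, 0.0, -112.9]
force: [1.0, -0.9, 0.8]
opening: 0.0402
```

Emit:
{"api": "jog_arm", "payload": {"motion": [{"offset":[8,0,1],"roll":0,"hand":40},{"offset":[15,0,1],"roll":0,"hand":40},{"offset":[21,0,1],"roll":0,"hand":40},{"offset":[26,0,1],"roll":0,"hand":40},{"offset":[32,0,1],"roll":0,"hand":40},{"offset":[39,0,1],"roll":0,"hand":40},{"offset":[46,0,1],"roll":0,"hand":40},{"offset":[53,0,1],"roll":0,"hand":40},{"offset":[60,0,1],"roll":0,"hand":40},{"offset":[67,0,1],"roll":0,"hand":40},{"offset":[74,0,1],"roll":0,"hand":40},{"offset":[81,0,1],"roll":0,"hand":40},{"offset":[88,0,1],"roll":0,"hand":40},{"offset":[95,0,1],"roll":0,"hand":40},{"offset":[102,0,1],"roll":0,"hand":40},{"offset":[109,0,1],"roll":0,"hand":40},{"offset":[116,0,1],"roll":0,"hand":40},{"offset":[122,0,1],"roll":0,"hand":40},{"offset":[127,0,1],"roll":0,"hand":40},{"offset":[130,0,1],"roll":0,"hand":40}]}}

```text
clock: 8.85
tool_pos: [0.5734, -0.1367, 0.0197]
orientation: [180.0, -0.0, -112.9]
force: [1.2, 3.1, 3.6]
opening: 0.04
```

```bash
python3 - <<'E'
from h import *
o=ctrl.get_obs();print(o['tool_pos'],o['orientation'],o['opening'],o['force'])
w=snap('wrist','w6');s=snap('scene','s6')['img'][110:290,200:430]
H=np.zeros((600,640,3),'uint8');H[:300,:480]=cv2.resize(w['img'],(480,300));H[300:,:383]=cv2.resize(s,(383,300));cv2.imwrite('pics/v6.png',H[:,:,::-1])
E
```

```text
[ 0.57336592 -0.13670706  0.01968994] [ 1.79995537e+02 -2.28560254e-03 -1.12939265e+02] 0.03998554521302869 [1.24199633 3.11051269 3.61337814]
```

View pics/v6.png

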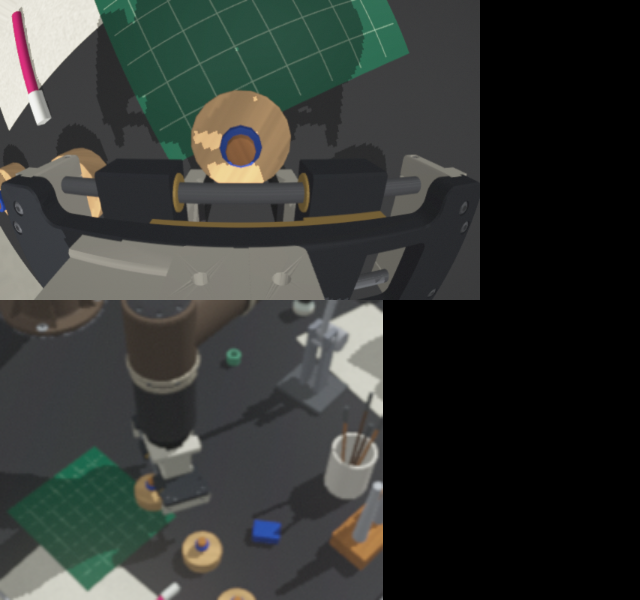

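The block sits centred between the fingers, at wrist inset (241,140), and is entering the mat. There are about 112 mm to go.

Emit:
{"api": "jog_arm", "payload": {"motion": [{"offset":[4,0,0],"roll":0,"hand":40},{"offset":[10,0,0],"roll":0,"hand":40},{"offset":[17,0,0],"roll":0,"hand":40},{"offset":[24,0,0],"roll":0,"hand":40},{"offset":[31,0,0],"roll":0,"hand":40},{"offset":[38,0,0],"roll":0,"hand":40},{"offset":[45,0,0],"roll":0,"hand":40},{"offset":[52,0,0],"roll":0,"hand":40},{"offset":[59,0,0],"roll":0,"hand":40},{"offset":[66,0,0],"roll":0,"hand":40},{"offset":[73,0,0],"roll":0,"hand":40},{"offset":[80,0,0],"roll":0,"hand":40},{"offset":[87,0,0],"roll":0,"hand":40},{"offset":[94,0,0],"roll":0,"hand":40},{"offset":[100,0,0],"roll":0,"hand":40},{"offset":[105,0,0],"roll":0,"hand":40},{"offset":[109,0,0],"roll":0,"hand":40},{"offset":[112,0,0],"roll":0,"hand":40},{"offset":[112,0,0],"roll":0,"hand":40}]}}

```text
clock: 10.53
tool_pos: [0.5298, -0.2397, 0.0197]
orientation: [180.0, -0.0, -112.9]
force: [0.1, -0.2, 0.4]
opening: 0.0398
```

Emit:
{"api": "jog_arm", "payload": {"motion": [{"offset":[-10,0,0],"roll":0,"hand":40},{"offset":[-30,0,0],"roll":0,"hand":40},{"offset":[-50,0,-20],"roll":0,"hand":40},{"offset":[-60,0,-60],"roll":0,"hand":40},{"offset":[-60,0,-100],"roll":0,"hand":40},{"offset":[-60,0,-140],"roll":0,"hand":40},{"offset":[-60,0,-180],"roll":0,"hand":40},{"offset":[-60,0,-180],"roll":0,"hand":40},{"offset":[-60,0,-180],"roll":0,"hand":40},{"offset":[-60,0,-180],"roll":0,"hand":40}]}}

```text
clock: 11.37
tool_pos: [0.5533, -0.1832, 0.1997]
orientation: [-180.0, 0.0, -112.9]
force: [-1.1, 0.1, 0.3]
opening: 0.04
```

```bash
python3 - <<'E'
from h import *
o=ctrl.get_obs();print(o['clock'],o['tool_pos'],o['force'])
s=snap('scene','s7')['img'];t=snap('top','t7')['img']
H=np.zeros((600,800,3),'uint8');H[:300,:480]=cv2.resize(s,(480,300));H[300:,:480]=cv2.resize(t,(480,300))
H[:300,480:]=cv2.resize(s[190:290,200:306],(320,300));cv2.imwrite('pics/v7.png',H[:,:,::-1])
E
```

```text
11.3667 [ 0.55330049 -0.18322915  0.19972308] [-1.09667943  0.11462869  0.29604966]
```

View pics/v7.png

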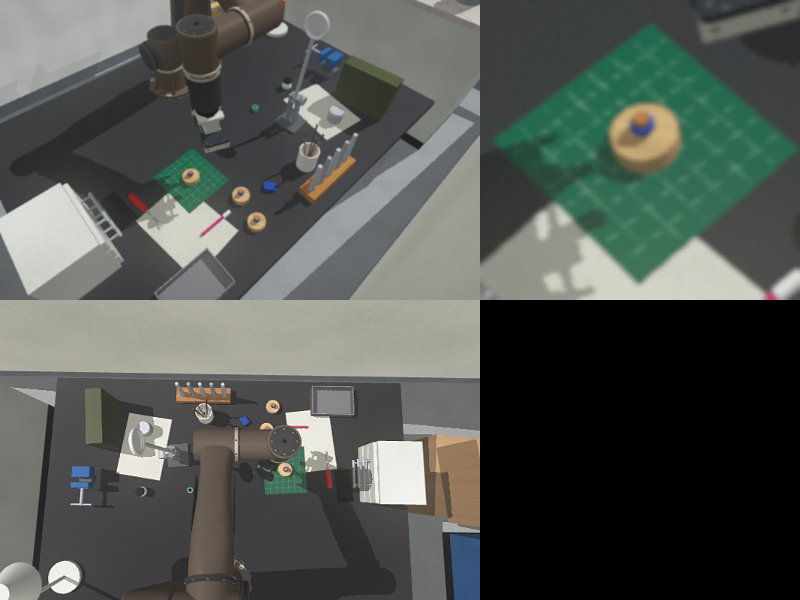

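The block stands in the middle of the mat, the magnifier is up, and nothing else has moved. I compute the block's offset on the mat, then hand in.

```bash
python3 - <<'E'
from h import *
p=ray('scene',254.6,233,.026);d=p[:2]-[.515,-.272];a=np.radians(3.2);print(p,d@[np.cos(a),np.sin(a)],d@[-np.sin(a),np.cos(a)])
if np.abs(d).max()<.04: print(order.close_job())
E
```

```text
[ 0.51629805 -0.26994885  0.026     ] 0.0014105190943186506 0.0019754884450496712
the job is handed in; nothing more can be done
None
```

The magnifier arm is up and stays up by itself, and the round block stands on the green mat. I handed the job in at about 11.4 s of the 56 s allowed; no verdict was given.

- **Magnifier:** the jog interface only lets the tool point straight down, so the fingers could not get under the bar. I pushed the counterweight roll back and down with closed fingers instead. The arm tipped past its balance point, swung to the upper stop, and was still raised in the last picture with the gripper well away.
- **Block:** I chose the disc under the lens, the nearest of the three to the base. I slid it about 0.22 m with the fingers held 40 mm apart behind it, then backed off.
- **Last checks:** the block stands upright about 2 mm from the mat's centre, against limits of 78 and 68 mm. The other things looked unmoved in the last picture, where the robot arm hid part of the table from above. The joint angle was judged only from the pictures, as it is not in the readings. No check failed or disagreed.

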